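# Lift the ball tray off its clip rail and hold it level for inspection

## Robot

A 6-joint arm with a two-finger parallel gripper is mounted at the origin on the work surface; the furniture and walls round the work are solid. World frame = base frame: x ahead of the robot, y to its left, z up, the work surface at z = 0. Lengths are in mm, angles in rad, forces in N, time in s.
With the tool pointing down it reaches from about 350 to 875 mm from the base axis. Payload 4.2 kg.
Tool frame: the origin (TCP) lies midway between the tips of the shut fingers; the grasp point (between the pads) lies 19 mm behind it; z points along the fingers, y is the direction in which the jaws open and shut (so a half turn about z gives the same grasp; the last joint's range is limited). The gripper opens to 85 mm and grips with 20 to 120 N. Pads are 22 mm wide; open, the fingers measure 114 mm over their backs; the gripper's body (76 mm by 85 mm) begins 54 mm behind the grasp point. The pads swing forward as they close: fully open they stand 13 mm farther back than shut.
Start: joints at [1.042, 0.385, 0.008, 0, -1.194, -0.259], TCP at [442.968, 440.884, 231.312] pointing down, gripper open.
Joint ranges: [-3.14, 3.14], [-1.21, 2.06], [-1.07, 1.41], [-3.16, 2.05], [-2.99, -0.16], [-3.1, 3.1]. Speed limits (rad/s): [2.79, 2.79, 3.14, 3.14, 3.14, 3.14].

## Interface

Orientations are given as a unit quaternion [x, y, z, w].
In Python, from bench import arm, eyes, nets gives the robot as it stands.
- The arm moves only by the tool jog_arm, never from a script. Its argument "rows" is a list of rows, each a list of 3 entries, a list of its own where there are three numbers: the shift along the tool's x, y, z in cm, then the turn, a rotation vector about the tool's x, y, z in degrees, then the finger opening in cm, from 0 to 8.54. In form: [[[x, y, z], [ax, ay, az], jaw], ...]. A call has 1 to 10 rows; each row shifts and turns the commanded pose from where the row before left it, along the tool's axes as they then stand; what a row does not reach is not made up. A row lasts 1/8 s, in which the tool goes at most 62.5 mm and 10.7 degrees, less where a joint would pass 70% of its speed; a pose out of reach is approached as far as the arm can. A call with a gripper value outside its range is refused whole. The fingers move at their own pace and stop on an object; the grip force is fixed at half the most. Time passes only in rows, so rows that do not move let the fingers close. It gives the time, the measured TCP pose, the force and the opening at its end, in the units of the state.
- arm.read_state(): the state, without advancing time (a new reading comes with each control period).
- eyes.get_image(name): name is "side" or "top" or "wrist"; returns the picture (480x640x3 uint8, red, green, blue); there is no depth.
- eyes.camera_model(name): a dict with "K" (3x3 intrinsics, pixels), "k1" (the pictures are not rectified: a ray, as slopes to the right and down, at radius r is drawn at 1 + k1 r^2 times it, then the intrinsics apply), "rvec" (rotation vector, rad) and "tvec" (3), from world to camera coordinates, as OpenCV has them. Camera axes: x right, y down, z forward; pixel columns grow to the right and rows downward; lengths in mm; the calibration is good to about 2 mm. A picture is of the moment at which its call begins: read the wrist's pose just before it. camera_model takes no time and is no camera call; for the wrist camera it gives the pose at the moment of the call.
- arm.job_done(): hands the job in, once; it reports no verdict.
Trained networks look in the newest picture that a camera, given by its name, has taken for a name from the list of things; names that differ only in an ending like _2 or _b are one class to them, and where a whole thing is asked for, a point or a joint stands for the part that bears it (a point fixed in the world has none). Each returns a list of dicts, best first, with "conf" (0 to 1); they miss things now and then, are a little off and sometimes report something else, mostly with a low value. They report only what shows in the picture. A call takes as long as a camera call. They do not tell look-alikes from the thing itself.
- nets.boxes_of(camera, name): "position" ([column, row] as shares, 0 to 1, of the picture: columns of its width, rows of its height, amid what is visible of it).
The state is a dict: "clock": time; "joints": joint angles; "joint_vel": joint speeds; "joint_efforts": joint torques, N m; "position": TCP position; "ee_rot": TCP orientation; "contact_force": force on the tool from outside, world axes, zero at the start; "wrist_torque": the same for the moment, N m; "gripper_width": finger opening in mm.
Only numpy, scipy, OpenCV 4.12 (cv2) and the standard library are available. Lean on these libraries where they do the work, as an engineer would, in place of code of your own. Each camera call takes 0.05 s, during which the arm holds its last target.

## Task

Take the small blue tray by its black strap handle and lift it straight up off its clip rail, through the two spring catches at its ends, with the loose steel ball still lying in its pocket. Carry it upright, so that the ball stays in the pocket, and finish while holding it still and level over the middle of the light pad, about 10 cm above the pad: do not put it down or let go. Leave the two bottles and the bench timer where they are.

Things in the scene. Friction and masses are not known exactly. Their poses are not given: they have to be found in the camera images.
- ball_tray: Blue metal tray, 60 x 110 mm (x by y), 68 mm high, 0.2 kg give or take a fifth, alike both ways round. Origin: centre of its underside (the lower edge of two skirts that straddle the rail, inner faces 34 mm apart); z up. The 4 mm plate's top is 12 mm above the origin. A black strap handle on two end posts runs along y over the middle.
- tray_handle (a point): Centre of the tray's black strap handle, 61 mm straight above the tray's origin; same axes. The strap is 12 mm thick in x, 14 mm high (54 to 68 mm above the origin), with 86 mm free in y between the posts. Grip it across x, from above, near its middle.
- tray_pocket (a point): Centre of the ball when it lies in the middle of the pocket, 22 mm above the tray's origin. The pocket is round, 40 mm inside, with a flat floor (the plate) and a white rim only 3 mm high.
- ball_center (a point): Centre of the loose steel ball, 20 mm diameter, 33 g, lying in the tray's pocket under the strap; its top is 32 mm above the tray's origin. It rolls over the rim if the tray is tipped far or jerked.
- clip_rail: Clip rail, fixed: dark base plate 56 x 172 mm (x by y), 6 mm thick, an aluminium rail along y, 30 mm wide, top 16 mm above the surface, and a grey spring housing at each end, 36 mm high, with a sprung white roller. Origin: centre of its underside. The tray sits on it with the same axes, its origin 8 mm above this one.
- catches (a point): Point midway between the two catches, 25 mm above the surface. At each end of the rail (59 mm along y) a white sprung roller reaches 2 mm over the end edge of the tray's plate. Lifting the tray pushes both outward: about 8 N of pull besides the weight, most of it in the first 3 mm of lift; after 15 mm the tray is clear.
- ball: The same ball; its origin is a point on its surface that turns as it rolls, so use ball_center for its position.
- light_pad: Flat inspection light pad, fixed, 120 x 120 x 12 mm, grey frame with a white lit face and a thin black ring of 44 mm diameter round the middle. Origin: centre of its underside; z up.
- pad_middle (a point): Middle of the light pad's upper face, 12 mm above the surface.
- yellow_cap_bottle: White bottle with a yellow cap, 40 mm diameter, 70 mm high, standing loose; origin: centre of its underside. Leave alone.
- blue_cap_bottle: White bottle with a blue cap, 38 mm diameter, 68 mm high, standing loose; origin: centre of its underside. Leave alone.
- bench_timer: Flat white bench timer, 66 x 62 x 18 mm, lying loose; origin: centre of its underside. Leave alone.
Things that resemble listed ones, but are neither listed nor needed, are in the scene too. There is more than one size of the ball_tray; the job needs the larger.

How it is judged (in metres and radians):
On the way:
1. the tray is lifted clear of the clip rail, at least 40 mm up, with the ball in its pocket (z of ball_tray in the frame of clip_rail above 0.048 m and distance between ball_center and tray_pocket below 0.018 m and contact force between the fingers and ball_tray above 0.5 N), for 0.2 s.
At the end, for the whole second after the job is handed in: Fingers alone hold the tray: underside 50 to 160 mm above the pad face, centre within 30 mm of the pad middle, level within 0.1 rad, slower than 30 mm/s; ball slower than 50 mm/s and within 18 mm of the pocket point; bottles and timer within 30 mm of their start (horizontal distance between ball_tray and pad_middle below 0.03 m and z of ball_tray in the frame of pad_middle between 0.05 and 0.16 m and angle between ball_tray's own z axis and vertical below 0.1 rad and linear speed of ball_tray below 0.03 m/s and linear speed of ball below 0.05 m/s and contact force between the fingers and ball_tray above 0.5 N and contact force between ball_tray and light_pad below 0.05 N and contact force between ball_tray and clip_rail below 0.05 N and distance between ball_center and tray_pocket below 0.018 m and distance of each of yellow_cap_bottle, blue_cap_bottle, bench_timer from where it was at the start of the episode below 0.03 m); the arm keeps its last pose, push and grip.
It fails at once if the ball leaves its pocket (distance between ball_center and tray_pocket above 0.022 m).
It fails at once if the tray is tipped more than 0.35 rad (20 degrees) (angle between ball_tray's own z axis and vertical above 0.35 rad).
It fails at once if the yellow cap bottle is pushed more than 30 mm away or knocked over (distance of yellow_cap_bottle from where it was at the start of the episode above 0.03 m or angle between yellow_cap_bottle's own z axis and vertical above 0.5 rad).
It fails at once if the blue cap bottle is pushed more than 30 mm away or knocked over (distance of blue_cap_bottle from where it was at the start of the episode above 0.03 m or angle between blue_cap_bottle's own z axis and vertical above 0.5 rad).
It fails at once if the bench timer is pushed more than 30 mm away or knocked over (distance of bench_timer from where it was at the start of the episode above 0.03 m or angle between bench_timer's own z axis and vertical above 0.5 rad).
It also fails if it takes over 38 s, if anything falls off the work surface, if the arm or the gripper's body presses on something with over 40 N, if the wrist force passes 120 N, or if a joint passes its speed limit or range.

## Working session

There is one attempt and no reset: what is moved stays moved. The work goes in short steps, Python scripts to look and compute and a tool call to move; the robot and the scene stay as the last step left them, time stands still between calls to the robot, and variables do not carry over. Pictures are saved under pics/ and viewed, and the job is handed in when it is done.

Besides the shell and the picture viewer there is one more tool, called after ">>>" by a JSON object that holds its "name" and its "arguments", one argument or row to a line. jog_arm: Moves the arm, as the interface text tells. Its arguments: {"type":"object","properties":{"rows":{"type":"array","items":{"type":"array"}}},"required":["rows"]}

```bash
mkdir -p pics; ls; python3 - <<'E'
from bench import arm, eyes, nets
import cv2
print(arm.read_state())
for n in ["side","top"]:
    im=eyes.get_image(n); cv2.imwrite(f"pics/{n}0.png",im[:,:,::-1]); m=eyes.camera_model(n); print(n,m)
    for t in ["ball_tray","clip_rail","light_pad","yellow_cap_bottle","blue_cap_bottle","bench_timer","ball"]:
        print(t,[(round(d["position"][0]*640),round(d["position"][1]*480),round(d["conf"],2)) for d in nets.boxes_of(n,t)])
print(arm.read_state()["clock"])
E
```

```text
pics
{'clock': 0.0, 'joints': array([ 1.04158526e+00,  3.85551385e-01,  6.58151371e-03, -4.94933882e-04,
       -1.19403153e+00, -2.58589782e-01]), 'joint_vel': array([-0.00028075,  0.0018239 ,  0.00167074, -0.00036303, -0.00165817,
       -0.00117962]), 'joint_efforts': array([ 4.25446360e-04, -3.92294097e+01,  1.88395321e+01,  4.18593764e+00,
       -4.70998872e-03,  3.33817624e-06]), 'position': array([442.56507636, 440.44884945, 230.20799473]), 'ee_rot': array([ 9.23383503e-01, -3.83877113e-01, -3.76636615e-04,  1.06143014e-03]), 'contact_force': array([-0.40786768, -0.15714299, -0.28886871]), 'wrist_torque': array([ 0.03754999, -0.0521433 ,  0.02091067]), 'gripper_width': 85.66462792107099}
side {'K': array([[597.79195864,   0.        , 323.04826955],
       [  0.        , 597.79195864, 253.38389935],
       [  0.        ,   0.        ,   1.        ]]), 'k1': -0.036102750433338736, 'rvec': array([ 2.15164856, -1.57077637,  0.43178279]), 'tvec': array([-149.08236535,  470.44321937,  922.17716943])}
ball_tray [(319, 319, 0.82), (383, 260, 0.75)]
clip_rail [(400, 282, 0.77), (383, 261, 0.71)]
light_pad [(264, 230, 0.61)]
yellow_cap_bottle [(226, 296, 0.74), (400, 281, 0.38)]
blue_cap_bottle [(416, 355, 0.62)]
bench_timer [(384, 214, 0.76), (228, 296, 0.59)]
ball [(389, 262, 0.63)]
top {'K': array([[488.74942271,   0.        , 315.6459789 ],
       [  0.        , 488.74942271, 234.61159036],
       [  0.        ,   0.        ,   1.        ]]), 'k1': 0.005000589485999881, 'rvec': array([ 2.22786878, -1.96244409,  0.20938908]), 'tvec': array([-54.23744944, 555.62764635, 887.16626463])}
ball_tray [(369, 238, 0.76), (322, 307, 0.68)]
clip_rail [(396, 251, 0.55)]
light_pad [(247, 218, 0.97)]
yellow_cap_bottle [(231, 307, 0.58)]
blue_cap_bottle [(422, 326, 0.76)]
bench_timer [(361, 183, 0.68)]
ball []
0.8
```

View pics/side0.png

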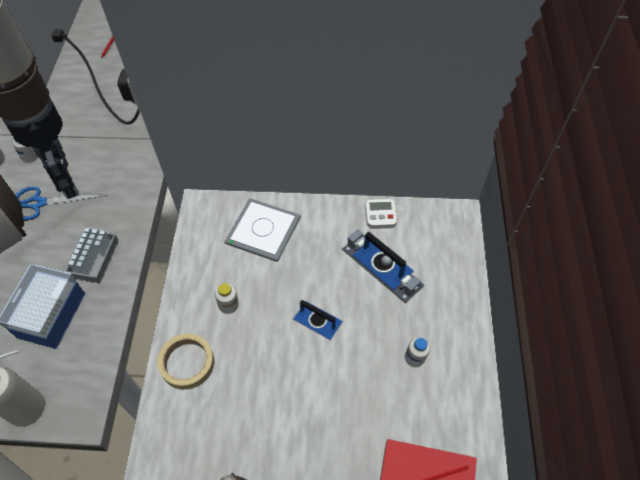

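View pics/top0.png

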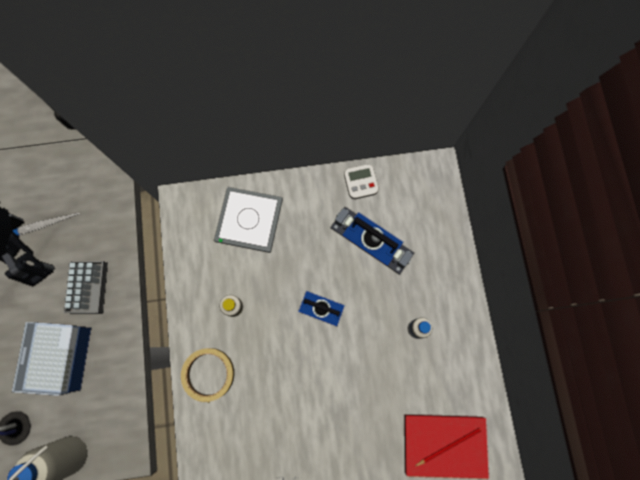

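The side picture shows the large tray on its clip rail at about (383,262), and a smaller tray without a rail at (319,319). The pad is at (263,228), the timer at (381,212), and the bottles at (226,295) and (418,349). The top view agrees: large tray (371,239), small tray (321,308), pad (248,218). Next I'll crop closer and measure.

```bash
cat > h.py <<'E'
import numpy as np, cv2
from bench import eyes
def ray(m,px):
    K=np.array(m["K"]);R,_=cv2.Rodrigues(np.array(m["rvec"],float));t=np.array(m["tvec"],float).ravel()
    d=np.array([m["k1"],0,0,0,0.])
    u=cv2.undistortPoints(np.array([[px]],float),K,d)[0,0]
    return -R.T@t, R.T@np.array([u[0],u[1],1.])
def onz(m,px,z):
    c,v=ray(m,px); return c+v*(z-c[2])/v[2]
def proj(m,P):
    P=np.array(P,float).reshape(-1,1,3)
    return cv2.projectPoints(P,np.array(m["rvec"],float),np.array(m["tvec"],float),np.array(m["K"]),np.array([m["k1"],0,0,0,0.]))[0][:,0]
def tri(ms,pxs):
    A=np.zeros((3,3));b=np.zeros(3)
    for m,p in zip(ms,pxs):
        c,v=ray(m,p);v/=np.linalg.norm(v);M=np.eye(3)-np.outer(v,v);A+=M;b+=M@c
    return np.linalg.solve(A,b)
E
python3 - <<'E'
from h import *
s=eyes.camera_model("side");t=eyes.camera_model("top")
for n,m in (("side",s),("top",t)): print(n,ray(m,(320,240))[0])
for n,a,b,z in [("pad",(263,228),(248,218),12),("rail/ball",(383,262),(372,238),30),("timer",(381,212),(361,181),18),("ycap",(225,289),(230,305),70),("bcap",(420,344),(424,327),68),("small",(319,319),(321,308),12)]:
    print(n,onz(s,a,z).round(),onz(t,b,z).round(),tri([s,t],[a,b]).round())
a=cv2.imread("pics/side0.png")[190:320,310:450];b=cv2.imread("pics/top0.png")[150:290,310:440]
cv2.imwrite("pics/c1.png",np.hstack([cv2.resize(a,(400,371),interpolation=2),cv2.resize(b,(345,371),interpolation=2)]))
E
```

```text
side [ -24.92015448 -171.77765921 1031.41869666]
top [356.11276671 -13.0844189  985.76886681]
pad [583. 160.  12.] [586. 160.  12.] [587. 162.   5.]
rail/ball [568. -96.  30.] [572. -95.  30.] [574. -96.  21.]
timer [690. -61.  18.] [692. -61.  18.] [693. -61.  15.]
ycap [402. 160.  70.] [403. 157.  70.] [402. 158.  71.]
bcap [ 406. -202.   68.] [ 408. -204.   68.] [ 408. -204.   65.]
small [423. -13.  12.] [423. -11.  12.] [423. -12.  12.]
```

View pics/c1.png

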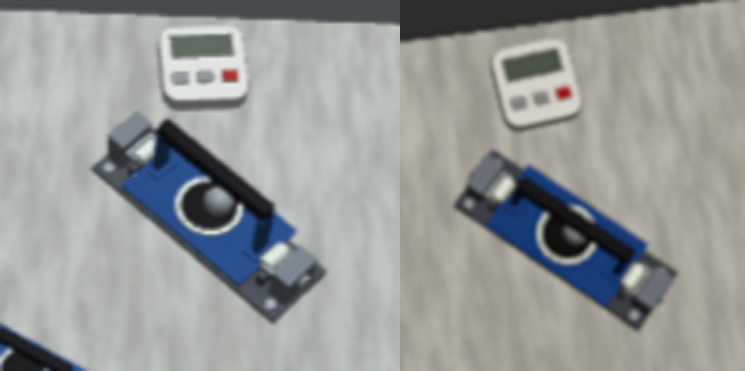

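```bash
cat > fit.py <<'E'
from h import *
from scipy.optimize import least_squares
s=eyes.camera_model("side");t=eyes.camera_model("top")
S=lambda p:(310+p[0]/2.857-.3,190+p[1]/2.857-.3)
T=lambda p:(310+p[0]/2.654-.3,150+p[1]/2.65-.3)
# rail corners in rail frame z=6: choose labels for yaw with y axis from right/bottom end to left end
obs=[(s,S((92,168)),(-28,86,6)),(s,S((273,322)),(-28,-86,6)),(s,S((325,270)),(28,-86,6)),
(t,T((55,206)),(-28,86,6)),(t,T((238,330)),(-28,-86,6)),(t,T((276,271)),(28,-86,6))]
mids=[(s,S((218,168)),(0,0,76)),(t,T((174,220)),(0,0,76))]
def f(p,o):
    c,si=np.cos(p[2]),np.sin(p[2]);r=[]
    for m,px,q in o: r+=list(proj(m,[p[0]+c*q[0]-si*q[1],p[1]+si*q[0]+c*q[1],q[2]])[0]-px)
    return r
if __name__=="__main__":
    r=least_squares(f,[572,-96,0.4],args=(obs,));print(r.x,np.round(r.fun,1))
    r2=least_squares(f,[572,-96,0.4],args=(obs+mids,));print(r2.x,np.round(r2.fun,1))
    print([onz(m,p,76).round(1) for m,p,_ in mids], tri([s,t],[m[1] for m in mids]))
    print([onz(m,p,6).round(1) for m,p,_ in obs])
    # pad corners z=12
    for m,ps in ((s,[(250,200),(300,213),(277,258),(226,240)]),(t,[(228,188),(282,194),(270,250),(216,242)])):
        P=np.array([onz(m,p,12) for p in ps]);print(P[:,:2].round(),P.mean(0).round(1))
E
python3 fit.py
```

```text
[ 5.73752068e+02 -9.58495398e+01 -4.83919665e-01] [-0.2 -0.5  0.5  0.   1.4  0.1 -1.7 -0.3 -0.4  0.5  0.2  0.3]
[ 5.73284266e+02 -9.61420324e+01 -4.83463070e-01] [-0.1 -0.2  0.6  0.3  1.5  0.3 -1.6 -0.1 -0.3  0.7  0.4  0.5 -0.4 -1.1
 -0.1 -0.4]
[array([571.2, -97.5,  76. ]), array([572.6, -96.5,  76. ])] [573.62364711 -97.0207739   71.97915347]
[array([588. ,  -7.3,   6. ]), array([ 508.7, -158. ,    6. ]), array([ 557.9, -182.3,    6. ]), array([588.7, -10.2,   6. ]), array([ 510. , -159.7,    6. ]), array([ 559.1, -184.5,    6. ])]
[[641. 212.]
 [641. 100.]
 [524. 108.]
 [533. 221.]] [584.8 160.4  12. ]
[[644. 212.]
 [646.  98.]
 [525. 106.]
 [528. 217.]] [585.8 158.1  12. ]
```

>>> {"name": "jog_arm", "arguments": {
  "rows": [
    [[4.7,2.9,0],[0,0,0],8.5],
    [[4.7,2.9,0],[0,0,0],8.5],
    [[4.7,2.9,0],[0,0,0],8.5],
    [[4.7,2.9,0],[0,0,0],8.5],
    [[4.7,2.9,0],[0,0,0],8.5],
    [[4.7,2.9,0],[0,0,0],8.5],
    [[4.7,2.9,0],[0,0,0],8.5],
    [[4.7,2.9,0],[0,0,0],8.5],
    [[4.7,2.9,0],[0,0,0],8.5],
    [[4.7,2.6,0],[0,0,0],8.5]
  ]
}}

```text
clock: 2.05
position: [571.3, -96.5, 231.7]
ee_rot: [0.923, -0.384, 0.0, -0.0]
contact_force: [1.0, 1.5, 0.6]
gripper_width: 84.9
```

>>> {"name": "jog_arm", "arguments": {
  "rows": [
    [[0,0,0],[0,0,10],8.5],
    [[0,0,0],[0,0,10],8.5],
    [[0,0,0],[0,0,10],8.5],
    [[0,0,0],[0,0,10],8.5],
    [[0,0,0],[0,0,10],8.5],
    [[0,0,0],[0,0,10],8.5],
    [[0,0,0],[0,0,10],8.5],
    [[0,0,0],[0,0,2.5],8.5],
    [[0,0,0],[0,0,0],8.5]
  ]
}}

```text
clock: 3.18
position: [571.1, -94.7, 231.3]
ee_rot: [-0.518, 0.855, -0.0, 0.0]
contact_force: [-0.3, -0.0, 0.4]
gripper_width: 84.9
```

```bash
cat > st.py <<'E'
from bench import arm
from scipy.spatial.transform import Rotation as R
import numpy as np
def show(tgt=None):
    s=arm.read_state();r=R.from_quat(s["ee_rot"]).as_matrix()
    print("t",s["clock"],"pos",s["position"].round(1),"F",s["contact_force"].round(1),"w",round(s["gripper_width"],1),"j",s["joints"].round(2))
    y=r[:,1];print("yang",np.degrees(np.arctan2(y[1],y[0])).round(2),"z",r[:,2].round(4))
    if tgt is not None: print("shift tool cm",(r.T@(np.array(tgt)-s["position"])/10).round(2))
    return s,r
E
python3 - <<'E'
from st import *; show([573,-96.5,231])
from bench import eyes
import cv2
m=eyes.camera_model("wrist");cv2.imwrite("pics/w1.png",eyes.get_image("wrist")[:,:,::-1]);print(m)
cv2.imwrite("pics/t1.png",eyes.get_image("top")[:,:,::-1])
E
```

```text
t 3.175 pos [571.1 -94.7 231.3] F [-0.3 -0.   0.4] w 84.9 j [ 0.12  0.31 -0.11 -0.   -1.16 -0.6 ]
yang 152.39 z [ 1.e-04  0.e+00 -1.e+00]
shift tool cm [ 0.07 -0.25  0.03]
{'K': array([[372.03780462,   0.        , 325.65013616],
       [  0.        , 372.03780462, 235.16244724],
       [  0.        ,   0.        ,   1.        ]]), 'k1': -0.045134945178367865, 'rvec': array([-0.72047836, -2.93659061, -0.48773175]), 'tvec': array([ 551.23501729, -212.76438475,  322.30263885])}
```

View pics/w1.png

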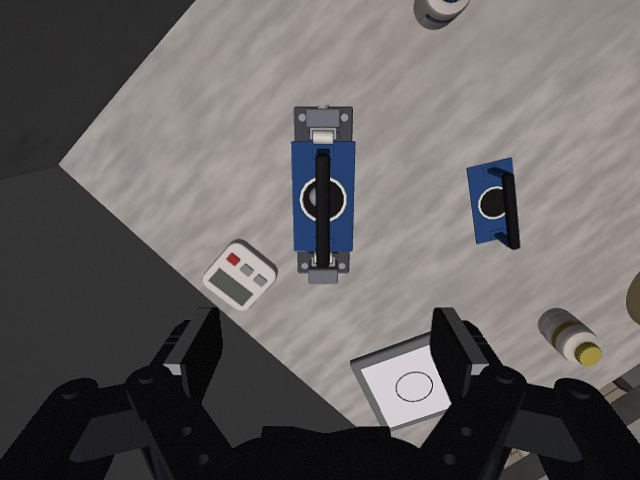

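The wrist picture shows the large tray between its two housings, with the strap running from (322,152) to (323,266) and the ball visible under it at (318,198). The small tray is off to the side at (493,203). I'll measure more closely.

```bash
python3 - <<'E'
import cv2
a=cv2.imread("pics/w1.png")[95:295,255:395]
cv2.imwrite("pics/w1c.png",cv2.resize(a,(420,600),interpolation=2))
E
```

```text
(no output)
```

View pics/w1c.png

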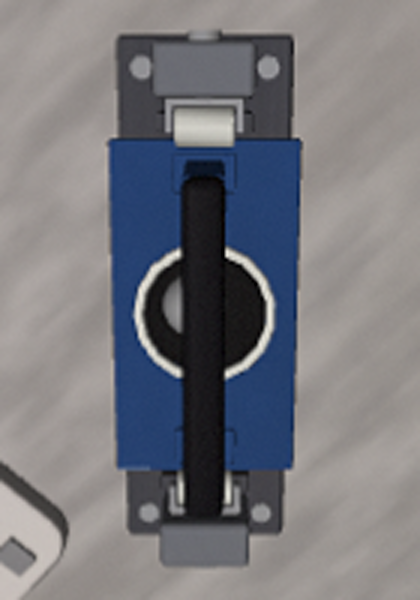

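```bash
python3 - <<'E'
from h import *; from fit import f
from st import show
from scipy.optimize import least_squares
m=eyes.camera_model("wrist")
C=lambda p:(255+(p[0]+.5)/3-.5,95+(p[1]+.5)/3-.5)
L=[((108,140),20),((300,140),20),((117,468),20),((292,468),20),((117,35),6),((294,36),6),((127,534),6),((282,534),6),((203,178),76),((203,518),76)]
P=np.array([onz(m,C(p),z) for p,z in L]);print(P.round(1))
for i in ((0,1,2,3),(4,5,6,7),(8,9)): print(P[list(i)].mean(0).round(1))
d=P[8]-P[9];print("strap ang",np.degrees(np.arctan2(d[1],d[0])),"len",np.linalg.norm(d))
d=(P[4]+P[5]-P[6]-P[7]);print("base ang",np.degrees(np.arctan2(d[1],d[0])),"len",np.linalg.norm(d)/2)
pad=[onz(m,p,12).round(1) for p in [(414,387)]];print(pad)
show([572.5,-96.5,231])
E
```

```text
[[ 575.7 -158.5   20. ]
 [ 523.  -131.    20. ]
 [ 626.3  -62.1   20. ]
 [ 573.5  -34.6   20. ]
 [ 559.2 -184.9    6. ]
 [ 510.2 -159.     6. ]
 [ 639.2  -33.9    6. ]
 [ 589.6   -8.     6. ]
 [ 551.7 -140.    76. ]
 [ 597.   -53.8   76. ]]
[574.6 -96.5  20. ]
[574.5 -96.4   6. ]
[574.3 -96.9  76. ]
strap ang -117.72964411504522 len 97.42053068106473
base ang -117.8094316715516 len 170.77923258490634
[array([585.9, 162.1,  12. ])]
t 3.275 pos [571.1 -94.7 231.3] F [-0.9  0.1 -0.1] w 85.0 j [ 0.12  0.31 -0.11  0.   -1.16 -0.6 ]
yang 152.4 z [ 0. -0. -1.]
shift tool cm [ 0.09 -0.21  0.03]
```

>>> {"name": "jog_arm", "arguments": {
  "rows": [
    [[0,-0.35,3],[0,0,0],8.5],
    [[0,0,3],[0,0,0],8.5],
    [[0,0,3],[0,0,0],8.5],
    [[0,0,3],[0,0,0],8.5],
    [[0,0,2],[0,0,0],8.5],
    [[0,0,1],[0,0,0],8.5],
    [[0,0,0],[0,0,0],8.5],
    [[0,0,0],[0,0,0],8.5]
  ]
}}

```text
clock: 4.28
position: [575.0, -96.3, 82.3]
ee_rot: [-0.518, 0.855, -0.001, 0.001]
contact_force: [-0.5, -0.5, 0.1]
gripper_width: 85.2
```

```bash
python3 - <<'E'
from st import *; show([574.2,-96.7,52])
from bench import eyes
import cv2
cv2.imwrite("pics/w2.png",eyes.get_image("wrist")[:,:,::-1])
E
```

```text
t 4.275 pos [575.  -96.3  82.3] F [-0.5 -0.5  0.1] w 85.2 j [ 0.11  0.46 -0.29  0.   -0.82 -0.59]
yang 152.38 z [ 0.002 -0.    -1.   ]
shift tool cm [0.07 0.06 3.03]
```

View pics/w2.png

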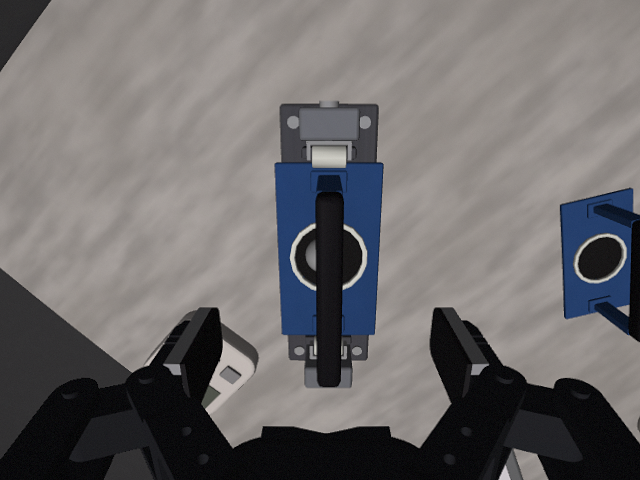

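Closer up, the strap runs from (329,192) to (328,386), centred between the fingers. The ball is at (318,255), in its pocket. A quick check at this range before going down:

```bash
python3 - <<'E'
from h import *; from st import show
m=eyes.camera_model("wrist")
P=np.array([onz(m,p,76) for p in [(329.5,192),(328.5,386)]]);print(P.round(1),P.mean(0).round(1))
Q=np.array([onz(m,p,20) for p in [(275,163),(383,163),(376.5,334.5),(282,333.5)]]);print(Q.mean(0).round(1))
show([574.2,-96.7,52])
E
```

```text
[[ 550.9 -141.2   76. ]
 [ 596.3  -54.6   76. ]] [573.6 -97.9  76. ]
[574.  -96.2  20. ]
t 4.325 pos [575.  -96.3  82.4] F [-0.5  0.  -0.4] w 84.8 j [ 0.11  0.46 -0.29  0.   -0.82 -0.59]
yang 152.38 z [ 0.0022  0.     -1.    ]
shift tool cm [0.07 0.06 3.04]
```

>>> {"name": "jog_arm", "arguments": {
  "rows": [
    [[0.05,0.07,1.5],[0,0,0],8.5],
    [[0,0,1],[0,0,0],8.5],
    [[0,0,0.5],[0,0,0],8.5],
    [[0,0,0],[0,0,0],5],
    [[0,0,0],[0,0,0],3],
    [[0,0,0],[0,0,0],2],
    [[0,0,0],[0,0,0],1.5]
  ]
}}

```text
clock: 5.2
position: [573.5, -96.4, 51.6]
ee_rot: [-0.518, 0.856, -0.0, 0.0]
contact_force: [1.0, 0.7, -0.2]
gripper_width: 15.5
```

>>> {"name": "jog_arm", "arguments": {
  "rows": [
    [[0,0,0],[0,0,0],1.2],
    [[0,0,0],[0,0,0],0.8],
    [[0,0,0],[0,0,0],0],
    [[0,0,0],[0,0,0],0],
    [[0,0,0],[0,0,0],0]
  ]
}}

```text
clock: 5.82
position: [573.5, -96.4, 51.7]
ee_rot: [-0.518, 0.856, -0.0, 0.0]
contact_force: [-1.7, -0.1, 3.9]
gripper_width: 11.1
```

```bash
python3 - <<'E'
from st import *; show([574.2,-96.7,52])
from bench import eyes
import cv2
cv2.imwrite("pics/w3.png",eyes.get_image("wrist")[:,:,::-1])
E
```

```text
t 5.825 pos [573.5 -96.4  51.7] F [-1.7 -0.1  3.9] w 11.1 j [ 0.11  0.5  -0.32  0.   -0.75 -0.59]
yang 152.37 z [ 4.e-04 -1.e-04 -1.e+00]
shift tool cm [-0.01 -0.08 -0.03]
```

View pics/w3.png

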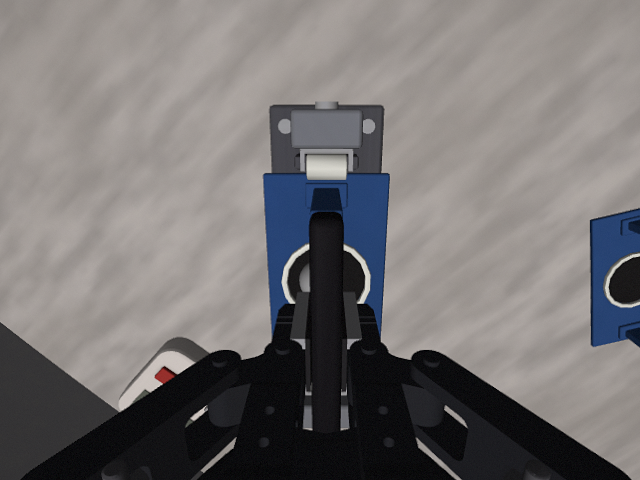

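The strap is gripped at 11 mm opening and the ball is still in its pocket at (300,280). I'll lift slowly through the catches.

>>> {"name": "jog_arm", "arguments": {
  "rows": [
    [[0,0,-0.1],[0,0,0],0],
    [[0,0,-0.1],[0,0,0],0],
    [[0,0,-0.1],[0,0,0],0],
    [[0,0,-0.1],[0,0,0],0],
    [[0,0,-0.1],[0,0,0],0],
    [[0,0,-0.1],[0,0,0],0],
    [[0,0,-0.1],[0,0,0],0],
    [[0,0,-0.1],[0,0,0],0]
  ]
}}

```text
clock: 6.88
position: [572.9, -96.4, 59.7]
ee_rot: [-0.518, 0.856, 0.0, -0.0]
contact_force: [-2.7, 1.7, -2.9]
gripper_width: 10.8
```

```bash
python3 - <<'E'
from st import *; show()
from bench import eyes
import cv2
cv2.imwrite("pics/w4.png",eyes.get_image("wrist")[:,:,::-1])
E
```

```text
t 6.875 pos [572.9 -96.4  59.7] F [-2.7  1.7 -2.9] w 10.8 j [ 0.11  0.49 -0.31 -0.   -0.77 -0.59]
yang 152.36 z [-7.e-04  1.e-04 -1.e+00]
```

View pics/w4.png

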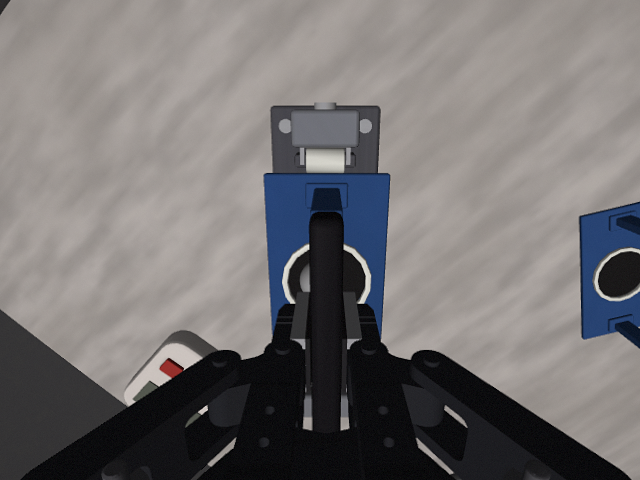

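The tray rose with the gripper, the near roller has let go of the plate's edge, and the ball hasn't moved (about (303,280)). I'll keep lifting and ramp the speed gently.

>>> {"name": "jog_arm", "arguments": {
  "rows": [
    [[0,0,-0.15],[0,0,0],0],
    [[0,0,-0.25],[0,0,0],0],
    [[0,0,-0.4],[0,0,0],0],
    [[0,0,-0.6],[0,0,0],0],
    [[0,0,-0.8],[0,0,0],0],
    [[0,0,-1],[0,0,0],0],
    [[0,0,-1.1],[0,0,0],0],
    [[0,0,-1.1],[0,0,0],0],
    [[0,0,-1],[0,0,0],0],
    [[0,0,-0.9],[0,0,0],0]
  ]
}}

```text
clock: 8.18
position: [573.4, -96.4, 133.1]
ee_rot: [-0.518, 0.856, -0.0, 0.0]
contact_force: [0.6, 0.9, -2.2]
gripper_width: 10.7
```

>>> {"name": "jog_arm", "arguments": {
  "rows": [
    [[0,0,-0.8],[0,0,0],0],
    [[0,0,-0.6],[0,0,0],0],
    [[0,0,-0.4],[0,0,0],0],
    [[0,0,-0.25],[0,0,0],0],
    [[0,0,-0.1],[0,0,0],0],
    [[0,0,0],[0,0,0],0],
    [[0,0,0],[0,0,0],0]
  ]
}}

```text
clock: 9.05
position: [573.2, -96.5, 153.6]
ee_rot: [-0.518, 0.856, 0.0, -0.0]
contact_force: [-0.4, 0.3, -2.1]
gripper_width: 10.8
```

```bash
python3 - <<'E'
from st import *; show([585.8,160.8,156])
from bench import eyes
import cv2
cv2.imwrite("pics/w5.png",eyes.get_image("wrist")[:,:,::-1])
a=eyes.get_image("side")
cv2.imwrite("pics/s5.png",a[:,:,::-1])
E
```

```text
t 9.05 pos [573.2 -96.5 153.6] F [-0.4  0.3 -2.1] w 10.8 j [ 0.11  0.38 -0.21 -0.   -0.98 -0.59]
yang 152.36 z [-4.e-04  0.e+00 -1.e+00]
shift tool cm [-23.37  10.82  -0.24]
```

View pics/w5.png

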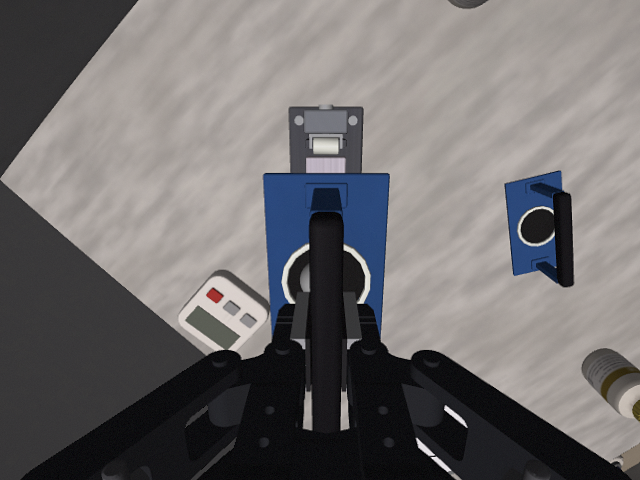

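View pics/s5.png

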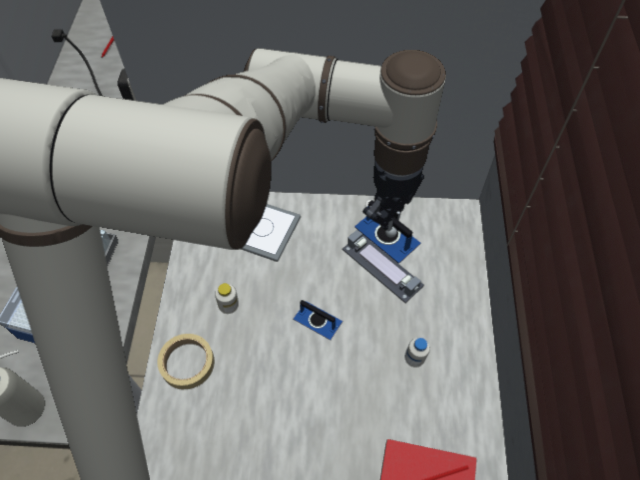

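The tray is well clear of the rail and level, and the ball is still in its pocket at about (303,280). The timer, the bottles and the small tray haven't moved. Now a smooth carry to the pad, about 25.8 cm.

>>> {"name": "jog_arm", "arguments": {
  "rows": [
    [[-0.1,0.05,0],[0,0,0],0],
    [[-0.2,0.09,0],[0,0,0],0],
    [[-0.3,0.14,0],[0,0,0],0],
    [[-0.4,0.19,0],[0,0,0],0],
    [[-0.5,0.23,0],[0,0,0],0],
    [[-0.6,0.28,0],[0,0,0],0],
    [[-0.7,0.32,0],[0,0,0],0],
    [[-0.8,0.37,0],[0,0,0],0],
    [[-0.9,0.42,0],[0,0,0],0],
    [[-1,0.46,0],[0,0,0],0]
  ]
}}

```text
clock: 10.4
position: [576.3, -35.1, 153.8]
ee_rot: [-0.518, 0.856, -0.0, 0.0]
contact_force: [-0.1, 0.4, -2.7]
gripper_width: 11.2
```

>>> {"name": "jog_arm", "arguments": {
  "rows": [
    [[-1,0.46,0],[0,0,0],0],
    [[-1,0.46,0],[0,0,0],0],
    [[-1,0.46,0],[0,0,0],0],
    [[-1,0.46,0],[0,0,0],0],
    [[-1,0.46,0],[0,0,0],0],
    [[-1,0.46,0],[0,0,0],0],
    [[-1,0.46,0],[0,0,0],0],
    [[-1,0.46,0],[0,0,0],0]
  ]
}}

```text
clock: 11.4
position: [580.8, 52.8, 153.8]
ee_rot: [-0.518, 0.856, -0.0, -0.0]
contact_force: [-0.2, -1.5, -1.6]
gripper_width: 10.7
```

>>> {"name": "jog_arm", "arguments": {
  "rows": [
    [[-1,0.46,0],[0,0,0],0],
    [[-1,0.46,0],[0,0,0],0],
    [[-1,0.46,0],[0,0,0],0],
    [[-1,0.46,0],[0,0,0],0],
    [[-1,0.46,0],[0,0,0],0],
    [[-0.9,0.42,0],[0,0,0],0],
    [[-0.8,0.37,0],[0,0,0],0],
    [[-0.7,0.32,0],[0,0,0],0],
    [[-0.6,0.28,0],[0,0,0],0],
    [[-0.5,0.23,0],[0,0,0],0]
  ]
}}

```text
clock: 12.65
position: [585.5, 145.9, 153.8]
ee_rot: [-0.518, 0.856, -0.0, -0.0]
contact_force: [0.1, 0.5, -2.9]
gripper_width: 10.7
```

>>> {"name": "jog_arm", "arguments": {
  "rows": [
    [[-0.4,0.19,0],[0,0,0],0],
    [[-0.3,0.14,0],[0,0,0],0],
    [[-0.3,0.14,0],[0,0,0],0],
    [[-0.2,0.09,0],[0,0,0],0],
    [[-0.1,0.05,0],[0,0,0],0],
    [[-0.05,0.02,0],[0,0,0],0],
    [[0,0,0],[0,0,0],0],
    [[0,0,0],[0,0,0],0]
  ]
}}

```text
clock: 13.65
position: [586.1, 160.3, 153.8]
ee_rot: [-0.518, 0.856, -0.0, -0.0]
contact_force: [0.1, 0.0, -2.5]
gripper_width: 10.8
```

```bash
python3 - <<'E'
from st import *; show([585.8,160.8,156])
from bench import eyes
import cv2
for n in ("wrist","side","top"): cv2.imwrite(f"pics/{n}6.png",eyes.get_image(n)[:,:,::-1])
E
```

```text
t 13.65 pos [586.1 160.3 153.8] F [ 0.1  0.  -2.5] w 10.8 j [ 0.53  0.42 -0.14  0.   -1.01 -1.02]
yang 152.36 z [-0. -0. -1.]
shift tool cm [-0.02  0.05 -0.22]
```

View pics/wrist6.png

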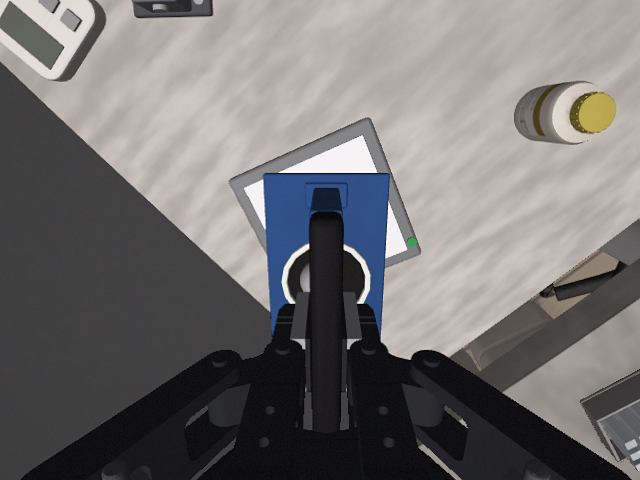

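View pics/side6.png

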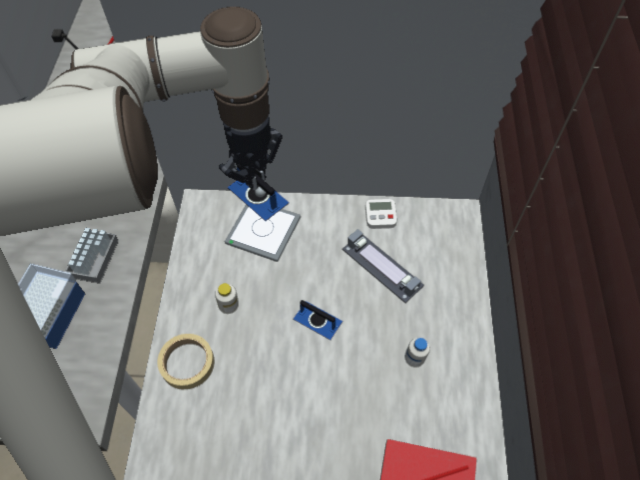

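View pics/top6.png

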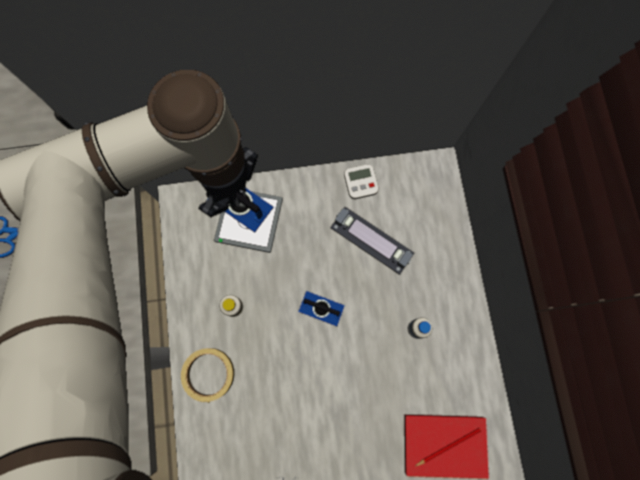

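The tray is over the pad, level and parallel to where it started. The ball is in the white ring (wrist picture, about (303,280)), and the bottles and timer are at their starting pixels. One numerical check before handing in.

>>> {"name": "jog_arm", "arguments": {
  "rows": [
    [[0,0,0],[0,0,0],0],
    [[0,0,0],[0,0,0],0],
    [[0,0,0],[0,0,0],0],
    [[0,0,0],[0,0,0],0]
  ]
}}

```text
clock: 14.3
position: [586.2, 160.4, 153.8]
ee_rot: [-0.518, 0.856, -0.0, -0.0]
contact_force: [-0.5, -0.3, -2.4]
gripper_width: 11.2
```

```bash
python3 - <<'E'
from h import *; from st import show
s=eyes.camera_model("side");t=eyes.camera_model("top")
print("pocket",onz(s,(257,195.5),122).round(1))
a=cv2.imread("pics/wrist6.png")
st,_=show()
m=eyes.camera_model("wrist")
# far plate corners at z=110+12
P=[onz(m,p,122) for p in [(264,174),(390,174)]];mid=(P[0]+P[1])/2;ang=np.radians(-117.7)
print("tray centre from far edge",(mid-55*np.array([np.cos(ang),np.sin(ang),0])).round(1),"width",np.linalg.norm(P[0]-P[1]).round(1))
im=eyes.get_image("wrist");b=im[:,:,::-1];cv2.imwrite("pics/w7.png",b[160:340,250:410].repeat(3,0).repeat(3,1))
print("image change",np.abs(b.astype(int)-a)[165:300,260:395].max())
E
```

```text
pocket [582.9 161.6 122. ]
t 14.3 pos [586.2 160.4 153.8] F [-0.5 -0.3 -2.4] w 11.2 j [ 0.53  0.42 -0.14  0.   -1.01 -1.02]
yang 152.36 z [ 0. -0. -1.]
tray centre from far edge [587. 161. 122.] width 59.3
image change 52
```

View pics/w7.png

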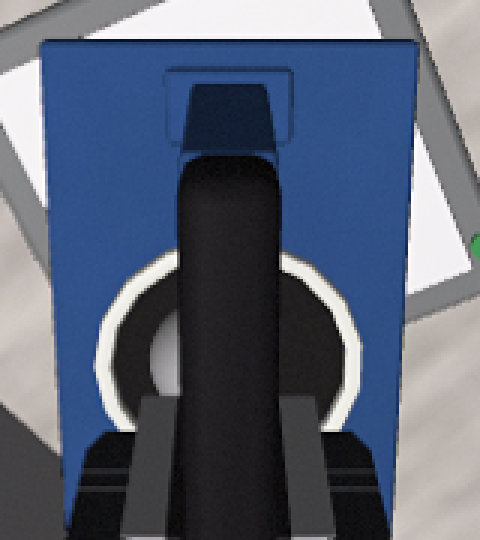

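The tray's centre measures (587,161), the pad's middle about (586,161). The tray is still and level, with the ball in the ring just left of the strap, so I'm handing in.

```bash
python3 - <<'E'
from bench import arm
print(arm.job_done()); s=arm.read_state(); print(s["clock"],s["position"],s["contact_force"],s["gripper_width"])
E
```

```text
the job is handed in; nothing more can be done
None
the job is handed in; nothing more can be done
```

I gripped the larger blue tray by its strap and lifted it slowly straight up through both catches. I carried it level to the light pad and handed the job in at 14.3 s with the tray still held; no verdict was reported.

**Position:** The tray's centre measured (587, 161) mm from its far edge in the wrist view and (583, 162) mm from the pocket in the side view. The pad's middle is about (586, 161) mm, so both views put the tray within about 4 mm of it. The underside is about 98 mm above the pad face. That height is worked out from the tool height and the 8 mm seat on the rail, not measured directly.

**Hold:** The tool points straight down, the grip opening is 11 mm, and the measured load is about 2.4 N, which fits the tray and ball.

**Ball and other objects:** The ball lay in its pocket in every wrist picture. The bottles and timer showed at their starting pixels in the last side and top views.

**Failed or disagreeing checks:**
- The last stillness check was inconclusive. Two wrist pictures differed by up to 52 grey levels at some pixels, though I saw no shift of tray or ball.
- Reading the state after hand-in gave nothing, so I have no measurement of the final second.

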